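# Make up the breakfast caddy and the dinner caddy

### The job

Make up the two wooden table caddies from the row of things behind them: the jam jar in the square well and the honey jar in the round well of the breakfast caddy (the one with two wells); the pepper mill in the large well, the salt shaker in the middle well and the tea light in the shallow recess of the dinner caddy (the one with three). Stand each upright, fully down on the bottom of its well; set them down gently, without dropping or tipping any over, and leave the two spice jars standing where they are.

Things in the scene. Friction and masses are not known exactly. Their poses are not given: they have to be found in the camera images.
- breakfast_caddy: Breakfast caddy: fixed wooden block 100 x 185 x 28 mm high with two wells 18 mm deep (flat bottoms 10 mm above the worktop) and a small steel bow on each end (12 mm out). Origin at the centre of its underside, y along its length, z up. Square well 84 x 84 mm for the jam jar at x 0, y +41.5 mm; round well 74 mm across for the honey jar at x 0, y -46.5 mm.
- dinner_caddy: Dinner caddy: fixed wooden block 90 x 215 x 28 mm high, three round wells in a row, a steel bow on each end (12 mm out). Origin at the centre of its underside, y along its length, z up. Wells at x 0: pepper mill y +64.5 mm, 72 mm wide; salt shaker y -7.5 mm, 58 mm wide (both 18 mm deep, bottoms 10 mm above the worktop); tea light y -73.5 mm, 54 mm wide, 4 mm deep (bottom 24 mm above the worktop).
- jam_jar: Jam jar: the wide glass jar of rounded square plan (68 mm across the flats, 82 mm over the corners) with a round screw cap 66 mm across, 110 mm high, about 0.45 kg. Its flats face its own x and y axes; grip it across two flats, at or just under the cap (the body narrows above 80 mm; the cap is 99 to 110 mm up). Origin at the centre of its underside, z up.
- honey_jar: Honey jar: the slimmer glass jar, almost round, 54 to 62 mm wide (widest 70 mm up, so grip it at 70 to 95 mm), with a round screw cap 57 mm across, 99 mm high, about 0.45 kg. Origin at the centre of its underside, z up.
- pepper_mill: Pepper mill: turned wood, round, 170 mm high, much the tallest of the row; foot 58 mm across, tapering to 48 mm at 120 mm, waist 44 mm at 125 mm under a round head 49 mm across, small finial on top; 0.18 kg. The head does not turn. Origin at the centre of its underside, z up.
- salt_shaker: Salt shaker: clear body, widest (44 mm) 30 mm above the worktop, narrowing to 34 mm at 60 to 78 mm, with a domed pierced top, round, 90 mm high, 0.1 kg. Origin at the centre of its underside, z up.
- tea_light: Tea light: a low candle in a metal cup, round, 38 mm across, 15 mm high, 20 g. To set it in its recess hold it with the fingertips at least 5 mm above its underside. Origin at the centre of its underside, z up.
- spice_a: Spice jar with a round screw cap, round, 45 mm across, 106 mm high, Not wanted: it stays. It stands in the row among the stock; the row runs across the worktop 0.1 m behind the caddies as seen from the robot, its things 80 mm apart between centres, so grip them across the row (fingers in front and behind). Origin at the centre of its underside, z up.
- spice_b: The second spice jar, of the same shape and size as the first, standing at the right-hand end of the row. Not wanted: it stays. Mind the room above: a wall cabinet hangs 0.57 m over the worktop beyond x = 0.66 m, an extractor hood 0.64 m over it to the right of y = -0.31 m. Origin at the centre of its underside, z up.

How it is judged:
By the outcome, as a careful person would: the job done as asked, in the order asked, and still so for the second after the job is handed in, with the robot touching nothing.
It also fails if it takes over 128 s, if anything falls off the work surface, if the arm or the gripper's body presses on something with over 40 N, if the wrist force passes 120 N, or if a joint passes its speed limit or range.

### The arm

A 6-joint arm with a two-finger parallel gripper is mounted at the origin on a cart in front of the work surface, level with it; the furniture and walls round the work are solid. World frame = base frame: x ahead of the robot, y to its left, z up, the work surface at z = 0. Lengths are in mm, angles in rad, forces in N, time in s.
With the tool pointing down it reaches from about 325 to 875 mm from the base axis. Payload 4.4 kg.
Tool frame: the origin (TCP) lies on the centre line of the jaws, within the pads' length; the fingertips stand ahead of it and the grasp point (between the pads) lies 6 mm ahead of it (ctrl.tcp_to_tips is the z of the fingertips in the tool frame, in mm); z points along the fingers, y is the line along which they close (so a half turn about z gives the same grasp; the last joint's range is limited). The gripper opens to 85 mm and grips with 20 to 120 N. Pads are 22 mm wide; open, the fingers measure 114 mm over their backs; the gripper's body (76 mm by 85 mm) begins 54 mm behind the grasp point. The pads swing forward as they close: fully open they stand 13 mm farther back than shut.
Start: joints at [1.133, 0.207, 1.542, -0, 1.393, -0.15], TCP at [163.22, 551.35, 256.282] pointing down, gripper open.
Joint ranges: [-2.73, 2.73], [-0.86, 2.22], [0.23, 2.46], [-1.11, 4.25], [0.08, 2.63], [-2.82, 2.82]. Speed limits (rad/s): [2.79, 2.79, 3.14, 3.14, 3.14, 3.14].

### API

Orientations are given as a 3x3 rotation matrix whose columns are the frame's x, y, z axes.
In Python, from plant import ctrl, sensors, optics gives the robot as it stands. Calls block until the motion is done:
- ctrl.move_ptp(position, orientation): joint-space move of the TCP to a pose.
- ctrl.move_l(position, rot=None, vel=150, threshold=None): straight line of the TCP; rot=None keeps the orientation; vel is the mean speed in mm/s. With threshold (N) it stops when the force on the tool has changed by that much, and returns True; else False.
- ctrl.set_joints(angles): joint-space move.
- ctrl.gripper_to(opening, force=None): finger opening in mm; force is the grip in N (None keeps the last); returns when the fingers have stopped.
- ctrl.hold(seconds).
- ctrl.solve_ik(position, orientation): joint angles nearest the present ones, or None.
- sensors.read_state(): the state.
- optics.grab_frame(name): name is "side" or "top"; returns (picture, depth): 400x640x3 uint8, red, green, blue; 400x640 float32, mm along the optical axis (not along the pixel's ray), 0 where there is no reading.
- optics.camera_params(name): a dict with "mtx" (3x3 intrinsics, pixels), "R" (3x3) and "t" (3): a world point X has camera coordinates R X + t. Camera axes: x right, y down, z forward; pixel columns grow to the right and rows downward; lengths in mm; the calibration is good to about 2 mm. A picture is of the moment at which its call begins. camera_params takes no time and is no camera call.
A pose or a line that the arm cannot do raises ctrl.MotionError and nothing moves.
- ctrl.finish_job(): hands the job in; it is judged then, once.
The state is a dict: "t": time; "q": joint angles; "qvel": joint speeds; "tau": joint torques, N m; "eef_pos": TCP position; "eef_rot": TCP orientation; "force": force on the tool from outside, world axes, zero at the start; "wrist_torque": the same for the moment, N m; "grip_width": finger opening in mm; "grasp_force": force on a finger pad.
Only numpy, scipy, OpenCV 4.12 (cv2) and the standard library are available. Lean on these libraries where they do the work, as an engineer would, in place of code of your own. Each camera call takes 0.05 s, during which the arm holds its last target. There are 200 camera calls.

## Working session

There is one attempt and no reset: what is moved stays moved. The work goes in short steps, each a Python script; the robot and the scene stay as the last script left them, time stands still between calls to the robot, and variables do not carry over. Pictures are saved under pics/ and viewed, at most 14 in all, crops included, and the job is handed in when it is done.

```bash
ls; mkdir -p pics; python3 - <<'E'
from plant import ctrl,sensors,optics
import cv2,numpy as np
for n in("top","side"):
    im,d=optics.grab_frame(n); cv2.imwrite(f"pics/{n}0.png",im[:,:,::-1]); np.save(f"pics/{n}0.npy",d)
    p=optics.camera_params(n); print(n,p["mtx"].tolist(),p["R"].round(3).tolist(),p["t"].round(1), (-p["R"].T@p["t"]).round(), (d==0).mean())
s=sensors.read_state();print(s["t"],s["eef_pos"],s["eef_rot"],ctrl.tcp_to_tips,s["grip_width"])
E
```

```text
pics
top [[469.52783431138073, 0.0, 319.159449913999], [0.0, 469.52783431138073, 200.65446307823157], [0.0, 0.0, 1.0]] [[-0.018, -1.0, 0.011], [-0.994, 0.017, -0.105], [0.105, -0.012, -0.994]] [-97.5 501.4 891.4] [403. -95. 940.] 0.00381640625
side [[403.3887576623655, 0.0, 317.0883400423985], [0.0, 403.3887576623655, 198.2770364187578], [0.0, 0.0, 1.0]] [[-0.984, -0.179, 0.016], [-0.111, 0.532, -0.84], [0.142, -0.828, -0.543]] [482.7 141.3 826.5] [373. 695. 560.] 0.0040625
0.1 [162.93951576 550.78072028 255.22758057] [[-9.58868878e-01  2.83848053e-01 -8.69885777e-04]
 [ 2.83849222e-01  9.58867118e-01 -1.86239234e-03]
 [ 3.05468427e-04 -2.03270645e-03 -9.99997887e-01]] 25.0 85.64492520907328
```

View pics/top0.png

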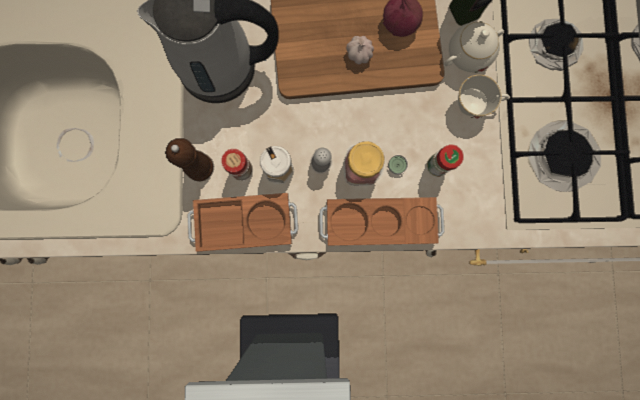

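View pics/side0.png

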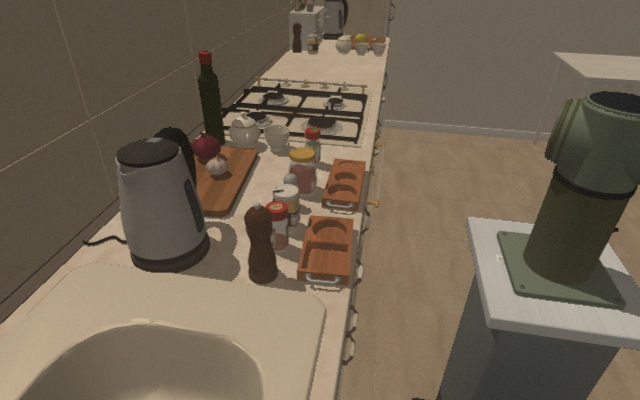

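```bash
cat > h.py <<'E'
import numpy as np,cv2
from plant import ctrl,sensors,optics
def cloud(n,d):
    p=optics.camera_params(n);K=p["mtx"];v,u=np.mgrid[0:400,0:640]
    c=np.stack([(u-K[0,2])/K[0,0]*d,(v-K[1,2])/K[1,1]*d,d],-1)
    return (c-p["t"])@p["R"]
def ray(n,uv,z):
    p=optics.camera_params(n);K=p["mtx"];o=-p["R"].T@p["t"]
    r=p["R"].T@np.linalg.solve(K,[uv[0],uv[1],1]);return o+r*(z-o[2])/r[2]
E
python3 - <<'E'
from h import *
im=cv2.imread("pics/top0.png");d=np.load("pics/top0.npy");W=cloud("top",d)
big=cv2.resize(im[128:260,160:480],None,fx=2.5,fy=2.5,interpolation=cv2.INTER_CUBIC);cv2.imwrite("pics/topz.png",big)
s=cv2.imread("pics/side0.png")[135:300,225:385];cv2.imwrite("pics/sidez.png",cv2.resize(s,None,fx=3.5,fy=3.5,interpolation=cv2.INTER_CUBIC))
for uv in[(173,145),(235,161),(275,160),(321,155),(366,158),(398,164),(451,155),(190,240),(210,225),(266,218),(348,220),(384,220),(420,220),(300,180)]:print(uv,W[uv[1],uv[0]].round(1))
E
```

```text
(173, 145) [582.2 137.6 168.4]
(235, 161) [565.4  44.7 106.9]
(275, 160) [567.7 -26.5  98.8]
(321, 155) [ 577.6 -110.4   88.9]
(366, 158) [ 566.5 -190.8  110.2]
(398, 164) [ 572.9 -266.5   10.2]
(451, 155) [ 570.3 -345.4  106.4]
(190, 240) [ 4.281e+02  1.519e+02 -2.000e-01]
(210, 225) [456.6 109.7  11.6]
(266, 218) [ 4.687e+02 -4.000e-01  8.800e+00]
(348, 220) [ 462.  -163.2    7.7]
(384, 220) [ 460.7 -234.8    8.7]
(420, 220) [ 458.5 -303.    24.5]
(300, 180) [545.1 -68.7  -0. ]
```

View pics/topz.png

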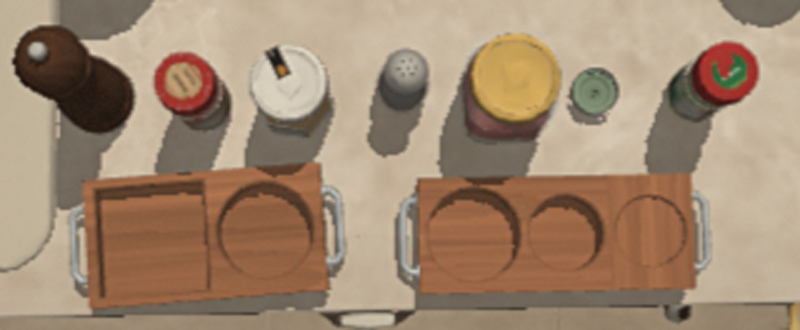

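View pics/sidez.png

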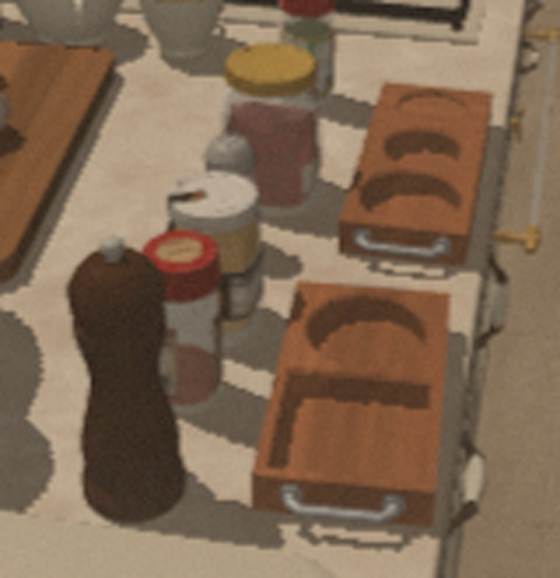

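```bash
python3 - <<'E'
from h import *
from scipy.optimize import least_squares
W={n:cloud(n,np.load(f"pics/{n}0.npy")) for n in("top","side")}
ap={'mill':(575,125),'spa':(567,45),'honey':(567,-27),'salt':(575,-110),'jam':(567,-190),'tea':(573,-266),'spb':(568,-345)}
top={'mill':(150,172),'spa':(103,112),'honey':(96,103),'salt':(80,93),'jam':(106,114),'tea':(8,18),'spb':(102,110)}
for k,(x,y) in ap.items():
    for n in W:
        P=W[n].reshape(-1,3);P=P[(np.hypot(P[:,0]-x,P[:,1]-y)<48)]
        a,b=top[k];T=P[(P[:,2]>a)&(P[:,2]<b)]
        if len(T)>5:
            (c,r)=cv2.minEnclosingCircle(T[:,:2].astype(np.float32));print(k,n,len(T),"top circ",np.round(c,1),round(r,1),"z",np.median(T[:,2]).round(1),end=' | ')
        for lo,hi in((15,45),(45,75)):
            B=P[(P[:,2]>lo)&(P[:,2]<hi)&(P[:,2]<a-5)]
            if len(B)>25:
                f=least_squares(lambda p:np.hypot(B[:,0]-p[0],B[:,1]-p[1])-p[2],[x,y,25],loss='soft_l1');print(lo,len(B),f.x.round(1),end=' | ')
        print()
# caddies: top faces
for k,(x,y) in{'bf':(462,65),'dn':(460,-235)}.items():
    for n in W:
        M=W[n];m=(abs(M[...,2]-28)<2.5)&(abs(M[...,0]-x)<75)&(abs(M[...,1]-y)<125)
        m=cv2.morphologyEx(m.astype(np.uint8),cv2.MORPH_OPEN,np.ones((3,3)))>0
        r=cv2.minAreaRect(M[m][:,:2].astype(np.float32));print(k,n,m.sum(),np.round(r[0],1),np.round(r[1],1),round(r[2],2))
# jam side points
for n in W:
    P=W[n].reshape(-1,3);m=(np.hypot(P[:,0]-567,P[:,1]+190)<50)&(P[:,2]>15)&(P[:,2]<75);print(n,P[m][::4].round(0).astype(int).tolist()[:70])
E
```

```text
mill top 429 top circ [577. 135.] 20.9 z 156.3 | 15 155 [575.6 134.1  26.6] | 45 256 [576.2 134.4  22.9] | 
mill side 246 top circ [574.5 139.3] 19.0 z 155.9 | 15 327 [574.2 135.   26.1] | 45 371 [574.5 134.6  22.8] | 
spa top 448 top circ [567.3  48.2] 21.7 z 106.2 | 15 71 [567.8  48.   22.6] | 45 89 [567.8  48.1  22.5] | 
spa side 211 top circ [566.   49.2] 23.0 z 105.5 | 15 213 [576.8  33.4  39.7] | 45 208 [578.8  33.4  40.7] | 
honey top 712 top circ [566.5 -26.9] 28.2 z 99.0 | 15 62 [570.1 -24.9  31.1] | 45 86 [569.  -25.9  29.9] | 
honey side 293 top circ [565.6 -25. ] 28.5 z 98.2 | 15 134 [566.  -26.1  28.8] | 45 147 [561.8 -24.1  24.2] | 
salt top 235 top circ [ 574.4 -127.3] 30.8 z 85.9 | 15 94 [ 593.5 -121.7   37.9] | 45 106 [ 580.9 -113.8   20.4] | 
salt side 96 top circ [ 572.8 -126.6] 31.9 z 84.5 | 15 29 [ 569.9 -129.4   26.7] | 45 91 [ 577.8 -127.6   29.8] | 
jam top 980 top circ [ 565.6 -191.4] 32.9 z 109.3 | 15 94 [ 563.3 -189.7   35.2] | 45 90 [ 564.2 -190.1   35.8] | 
jam side 258 top circ [ 564.2 -190. ] 34.5 z 108.4 | 15 180 [ 555.7 -183.    28. ] | 45 238 [ 563.8
[... 1771 characters left out ...]
5], [553, -156, 65], [543, -157, 66], [534, -164, 63], [530, -193, 47], [564, -158, 60], [554, -158, 61], [543, -157, 63], [535, -166, 59], [530, -197, 42], [561, -155, 59], [551, -155, 60], [541, -157, 60], [532, -166, 56], [568, -153, 56], [558, -155, 56], [549, -158, 56], [538, -157, 57], [531, -172, 50], [566, -156, 52], [555, -154, 54], [546, -156, 55], [536, -160, 53], [530, -183, 41], [564, -157, 49], [553, -156, 51], [543, -157, 51], [535, -164, 48], [529, -194, 32], [561, -156, 47], [551, -157, 47], [541, -161, 46], [532, -167, 44], [569, -160, 41], [559, -160, 42], [548, -155, 46], [539, -160, 45], [530, -169, 40], [567, -158, 39], [556, -158, 41], [546, -158, 42], [536, -160, 41]]
```

```bash
cat >> h.py <<'E'
def rot(a=0.):
    c,s=np.cos(a),np.sin(a);return np.array([[-s,c,0],[c,s,0],[0,0,-1.]])
def st(tag):
    s=sensors.read_state();print(tag,"t%.1f"%s["t"],s["eef_pos"].round(1),"w%.1f"%s["grip_width"],"gf%.1f"%s["grasp_force"],s["force"].round(1));return s
def pick(x,y,tz,force,opening=85,lift=130):
    if sensors.read_state()["grip_width"]<opening-3 or opening<80: ctrl.gripper_to(opening)
    ctrl.move_ptp([x,y,tz+lift],rot());ctrl.move_l([x,y,tz+20],vel=200);ctrl.move_l([x,y,tz],vel=50)
    ctrl.gripper_to(0,force);st("grip");ctrl.move_l([x,y,tz+15],vel=50);ctrl.move_l([x,y,tz+lift],vel=200);return st("lift")
def place(x,y,tz,a=0.,lift=130,opening=85):
    """tz: TCP height at which the thing stands on the well's bottom"""
    ctrl.move_l([x,y,tz+lift],rot(a),vel=200)
    ctrl.move_l([x,y,tz+25],vel=200);ctrl.move_l([x,y,tz+5],vel=60)
    h=ctrl.move_l([x,y,tz-4],vel=12,threshold=4);s=st("down %s"%h)
    return s
def release(opening=85,lift=110):
    ctrl.gripper_to(opening);p=sensors.read_state()["eef_pos"]
    ctrl.move_l([p[0],p[1],p[2]+25],vel=60);ctrl.move_l([p[0],p[1],p[2]+lift],vel=250);st("rel")
E
python3 - <<'E'
from h import *
for n in("top","side"):
    P=cloud(n,np.load(f"pics/{n}0.npy")).reshape(-1,3)
    T=P[(np.hypot(P[:,0]-576,P[:,1]+110)<27)&(P[:,2]>62)&(P[:,2]<93)]
    c,r=cv2.minEnclosingCircle(T[:,:2].astype(np.float32));print("salt",n,len(T),np.round(c,1),round(r,1),T[T[:,2]>87][:,:2].mean(0))
J=(565.,-190.8)
s=pick(*J,108,50)
q=place(458.6,86.6,118,.0602)
im,d=optics.grab_frame("side");cv2.imwrite("pics/jam.png",im[60:320,180:500,::-1])
E
```

```text
salt top 277 [ 577.7 -113. ] 17.4 [ 578.14348743 -112.59926881]
salt side 142 [ 576.2 -110.1] 17.3 [ 575.94508159 -108.7170268 ]
grip t4.7 [ 565.7 -191.   108.9] w64.1 gf55.4 [0.9 0.  3.3]
lift t5.8 [ 564.  -190.3  236.4] w64.1 gf56.3 [-0.6  0.3 -5.8]
down True t9.1 [459.   86.6 118.8] w64.0 gf57.1 [0.7 1.1 6.1]
```

```bash
python3 - <<'E'
from h import *
release()
pick(566.1,-26.2,88,50)
place(463.9,-1.2,98,.0602)
E
```

```text
rel t10.5 [456.7  86.6 227.2] w84.8 gf0.0 [-0.1  0.5 -0. ]
grip t12.8 [566.8 -26.3  88.7] w55.3 gf52.6 [ 0.5 -0.1  1.4]
lift t14.0 [565.  -26.  216.5] w55.5 gf53.9 [-0.3 -0.4 -5.6]
down True t16.3 [464.3  -1.2  98.6] w55.6 gf54.5 [ 0.5 -1.1  5.7]
```

```bash
python3 - <<'E'
from h import *
release(lift=160)
s=pick(575.2,134.5,128,40,lift=150)
im,d=optics.grab_frame("side");cv2.imwrite("pics/s2.png",im[60:320,180:500,::-1])
W=cloud("side",d)
P=W.reshape(-1,3)
for k,(x,y) in{'jam':(458.6,86.6),'honey':(463.9,-1.2)}.items():
    T=P[(np.hypot(P[:,0]-x,P[:,1]-y)<45)&(P[:,2]>100)&(P[:,2]<135)]
    if len(T): print(k,len(T),np.percentile(T[:,2],[10,50,90]).round(1),T.mean(0).round(1),cv2.minEnclosingCircle(T[:,:2].astype(np.float32)))
E
```

```text
rel t18.0 [460.9  -0.6 255.1] w84.8 gf0.0 [ 0.5  0.2 -0.5]
grip t20.5 [575.6 134.6 128.6] w47.5 gf41.2 [-0.4  0.1  3.1]
lift t21.8 [574.2 134.4 276.4] w47.8 gf41.4 [-0.8 -0.2 -3.4]
jam 813 [104.  118.4 119.9] [457.   96.  115.8] ((458.2992858886719, 88.5113525390625), 34.00550842285156)
honey 398 [104.  108.1 109.3] [462.9   5.1 107.4] ((462.4046325683594, 0.8130013346672058), 29.578441619873047)
```

View pics/s2.png

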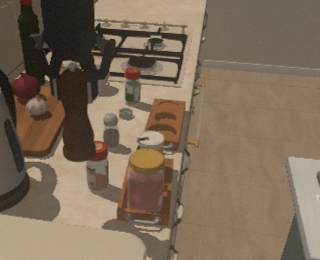

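Jam (yellow cap, ~(147,180) in the crop) and honey (white cap, ~(150,140)) stand in the breakfast caddy with tops at 120 and 109 mm, so both are fully down. The mill hangs upright in the gripper.

```bash
python3 - <<'E'
from h import *
place(457.5,-163.5,138,lift=150)
E
```

```text
down True t25.4 [ 457.8 -163.6  138.5] w47.4 gf41.8 [-0.5  0.7  4.5]
```

```bash
python3 - <<'E'
from h import *
release(lift=120)
pick(577,-111.3,75,25,lift=120)
ctrl.move_l([577,-237,200],vel=200)
for n in("top","side"):
    im,d=optics.grab_frame(n);cv2.imwrite(f"pics/{n}3.png",im[90:280,160:480,::-1] if n=="top" else im[60:320,180:500,::-1])
    P=cloud(n,d).reshape(-1,3)
    for lo,hi in((50,100),(140,172),(172,190)):
        T=P[(np.hypot(P[:,0]-457.5,P[:,1]+163.5)<35)&(P[:,2]>lo)&(P[:,2]<hi)]
        if len(T)>5:print(n,lo,len(T),np.round(cv2.minEnclosingCircle(T[:,:2].astype(np.float32))[0],1),T[:,2].max().round(1))
E
```

```text
rel t26.9 [ 456.5 -162.9  257.1] w84.7 gf0.0 [-0.3  0.3  0.1]
grip t29.3 [ 577.4 -111.4   75.4] w33.3 gf24.8 [0.8 0.4 1.3]
lift t30.4 [ 576.1 -111.   193.8] w34.1 gf24.7 [ 0.7  0.8 -0.7]
side 50 359 [ 456.2 -156.3] 99.9
side 140 286 [ 457.8 -155.5] 171.5
side 172 19 [ 457.7 -160.7] 179.6
```

View pics/side3.png

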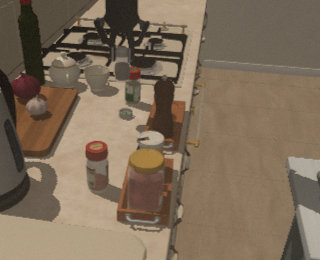

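View pics/top3.png

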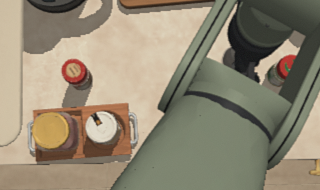

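The mill stands in its well (crop ~(165,110)), with its top at 180 mm as expected. The salt shaker hangs in the gripper (~(122,60)).

```bash
python3 - <<'E'
from h import *
ctrl.move_l([457.5,-237,200],vel=200)
place(457.5,-237,85,lift=115)
im,d=optics.grab_frame("side");cv2.imwrite("pics/side4.png",cv2.resize(im[110:260,260:440,::-1],None,fx=3,fy=3))
E
```

```text
down True t33.9 [ 457.8 -237.2   85.3] w33.9 gf25.5 [-0.6  0.1  4. ]
```

View pics/side4.png

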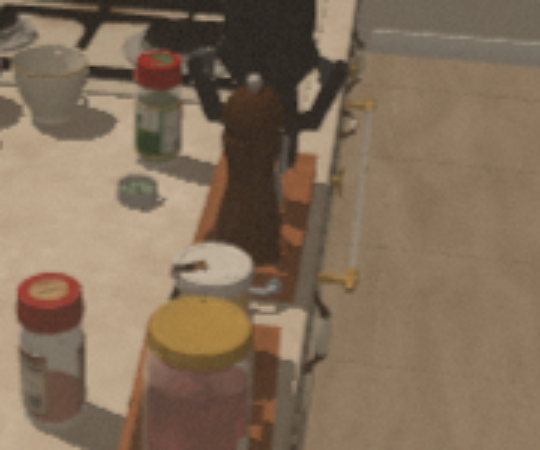

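The mill is still upright at ~(255,150) with the gripper behind it holding the salt shaker, and the contact height (85.3) is right for the well bottom. Next I'll release it and pick the tea light.

```bash
python3 - <<'E'
from h import *
release(lift=125)
x,y=572,-265.7
ctrl.move_l([x,y,200],rot(),vel=250);ctrl.gripper_to(52)
for n in("side",):
    im,d=optics.grab_frame(n);P=cloud(n,d).reshape(-1,3)
    T=P[(np.hypot(P[:,0]-x,P[:,1]-y)<35)&(P[:,2]>4)&(P[:,2]<20)];print(len(T),np.round(cv2.minEnclosingCircle(T[:,:2].astype(np.float32)),1) if 0 else cv2.minEnclosingCircle(T[:,:2].astype(np.float32)))
    T=P[(np.hypot(P[:,0]-457.5,P[:,1]+237)<22)&(P[:,2]>80)&(P[:,2]<110)];print("salt",len(T),T[:,2].max() if len(T) else 0)
ctrl.move_l([x,y,42],vel=200)
h=ctrl.move_l([x,y,15],vel=12,threshold=3);s=st("touch %s"%h)
E
```

```text
rel t35.6 [ 456.7 -236.4  209.3] w84.9 gf0.0 [-0.1  0.1 -0.4]
116 ((571.9306640625, -264.6437072753906), 22.233123779296875)
salt 0 0
touch True t39.1 [ 572.  -265.7   21.7] w51.8 gf2.2 [-1.5 -0.2  4.5]
```

```bash
python3 - <<'E'
from h import *
x,y=572,-265.5
ctrl.move_l([x,y,29.7],vel=30);ctrl.gripper_to(30,20);st("g")
ctrl.move_l([x,y,45],vel=40);st("g")
im,d=optics.grab_frame("side");cv2.imwrite("pics/side5.png",cv2.resize(im[110:210,250:410,::-1],None,fx=4,fy=4,interpolation=cv2.INTER_CUBIC))
E
```

```text
g t39.9 [ 572.  -265.5   29.7] w36.6 gf20.1 [0.1 0.4 0.2]
g t40.4 [ 572.3 -265.6   45.5] w36.2 gf20.0 [-0.3 -0.6 -1. ]
```

View pics/side5.png

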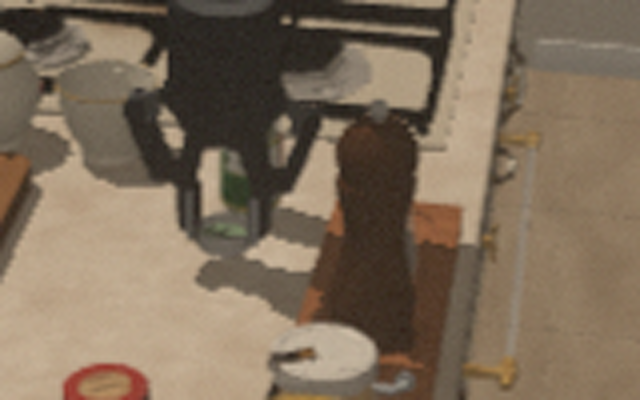

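The tea light (~(225,232)) is off the worktop and level between the fingertips.

```bash
python3 - <<'E'
from h import *
ctrl.move_l([572,-265.5,160],vel=200);ctrl.move_l([572,-302,160],vel=200)
place(457.5,-302,53.7,lift=106)
E
```

```text
down True t43.8 [ 457.6 -302.1   53.6] w36.3 gf20.4 [-0.3 -0.7  5.2]
```

```bash
python3 - <<'E'
from h import *
ctrl.gripper_to(60)
p=sensors.read_state()["eef_pos"]
ctrl.move_l([p[0],p[1],p[2]+30],vel=40);ctrl.move_l([p[0],p[1],250],vel=200)
ctrl.set_joints([1.133,0.207,1.542,0,1.393,-0.15]);st("home")
im,d=optics.grab_frame("top");cv2.imwrite("pics/top6.png",cv2.resize(im[128:260,160:480,::-1],None,fx=2.5,fy=2.5,interpolation=cv2.INTER_CUBIC))
P=cloud("top",d).reshape(-1,3)
for k,(x,y,r,lo,hi) in{'jam':(458.6,86.6,45,112,130),'honey':(463.9,-1.2,40,102,120),'mill':(457.5,-163.5,35,140,190),'salt':(457.5,-237,25,75,120),'tea':(457.5,-302,26,30.5,60),'spa':(567,48,35,100,112),'spb':(568,-346,35,100,112)}.items():
    T=P[(np.hypot(P[:,0]-x,P[:,1]-y)<r)&(P[:,2]>lo)&(P[:,2]<hi)];c=cv2.minEnclosingCircle(T[:,:2].astype(np.float32));print(k,len(T),np.round(c[0],1),round(c[1],1),T[:,2].max().round(1),np.median(T[:,2]).round(1))
E
```

```text
home t49.2 [163.7 551.1 255.8] w60.1 gf0.0 [-0.2  0.9  0.4]
jam 1115 [459.3  85.6] 33.6 124.1 119.4
honey 803 [464.5  -1.7] 28.4 113.6 109.0
mill 674 [ 459.  -162.9] 25.0 181.3 163.2
salt 285 [ 458.7 -238.7] 17.2 101.4 95.3
tea 209 [ 457.7 -302.9] 19.5 42.6 32.3
spa 463 [567.3  48.1] 21.8 111.3 106.2
spb 463 [ 569.4 -346.8] 23.1 110.5 105.8
```

View pics/top6.png

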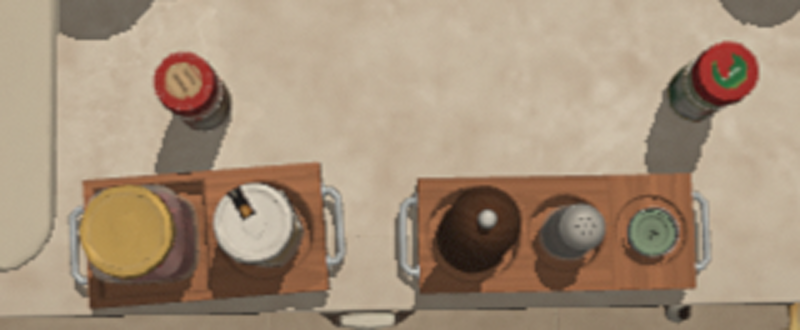

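All five things stand in their wells: jam ~(127,232), honey ~(253,222), mill ~(480,228), salt ~(575,232), tea light ~(653,232). Their heights are right, and both spice jars are where they were.

```bash
python3 -c "
from plant import ctrl
print(ctrl.finish_job())"
```

```text
the job is handed in; nothing more can be done
None
```

Both caddies are made up and the job is handed in: all five things stand upright in their wells, in the order asked, the spice jars have not moved, and the robot's clock read about 49 s at the last check.

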